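Set out the V-cradles and lay the conduit

TASK

Get the marking-out board ready for drilling the conduit: slide the three V-cradles along the board, without lifting them off it, into a straight even row, each square and flush against the wooden batten and centred on its own pencil line. Then gently lay the grey conduit lengthwise in the grooves of all three, fully down and sticking out about equally at both ends, and let go. Leave the other things on the desk where they are.

Things in the scene. Friction and masses are not known exactly. Their poses are not given: they have to be found in the camera images.
- board: fixed plywood marking-out board lying on the desk, 180 (x) x 330 (y) x 10 mm; origin at the centre of its underside; its x axis points from the robot toward the batten. A straight wooden batten, 20 mm wide, runs along y on the board's far side, its top 12 mm above the board; its near face, at x = +60 mm, is the stop for the cradles. Three dark pencil lines cross the board along x, at y = +80, 0 and -80 mm, and continue on top of the batten
- mark_left (a point): point on the board's upper surface, on the left pencil line, 25 mm in front of the batten's near face: below the centre of a cradle that is in its place there. Axes as the board's (z up)
- mark_middle (a point): point on the board's upper surface, on the middle pencil line, 25 mm in front of the batten's near face: below the centre of a cradle that is in its place there. Axes as the board's (z up)
- mark_right (a point): point on the board's upper surface, on the right pencil line, 25 mm in front of the batten's near face: below the centre of a cradle that is in its place there. Axes as the board's (z up)
- cradle_a_centre (a point): centre, half-way up, of one of three identical loose aluminium V-cradles (interchangeable), 50 (x) x 30 (y) x 34 mm, 0.12 kg, standing on the board. An open 90 degree V groove, 28 mm wide at the top and 14 mm deep, runs along its y axis; z is up; a thin dark line down the middle of each 30 mm wide end face (+x and -x) shows its centre
- cradle_b_centre (a point): centre, half-way up, of one of three identical loose aluminium V-cradles (interchangeable), 50 (x) x 30 (y) x 34 mm, 0.12 kg, standing on the board. An open 90 degree V groove, 28 mm wide at the top and 14 mm deep, runs along its y axis; z is up; a thin dark line down the middle of each 30 mm wide end face (+x and -x) shows its centre
- cradle_c_centre (a point): centre, half-way up, of one of three identical loose aluminium V-cradles (interchangeable), 50 (x) x 30 (y) x 34 mm, 0.12 kg, standing on the board. An open 90 degree V groove, 28 mm wide at the top and 14 mm deep, runs along its y axis; z is up; a thin dark line down the middle of each 30 mm wide end face (+x and -x) shows its centre
- conduit_centre (a point): centre of a loose straight length of grey plastic conduit, 20 mm in diameter, 240 mm long, 0.06 kg, lying on the desk to the left or right of the board; its y axis runs along its length. It can roll. Seated in the cradles, its centre is 34 mm above the board's surface
- pliers: bystander, to be left alone: pair of worn pliers with dark handles, 167 mm long, lying on the desk on the other side of the board from the conduit; origin at the centre of its underside
- marker: bystander, to be left alone: marker pen with black cap, 132 mm long, lying on the desk behind the board; origin at the centre of its underside

How it is judged:
On the way, in this order (a step that is already met when the one before it is completed fails the run):
1. a cradle stands at each of the three lines, flush with the batten (((x of cradle_a_centre in the frame of mark_left between -0.004 and 0.004 m and y of cradle_a_centre in the frame of mark_left between -0.007 and 0.007 m and angle between the y axis of cradle_a_centre and the y axis of mark_left, either way round below 0.08 rad and angle between cradle_a_centre's own z axis and vertical below 0.1 rad) or (x of cradle_b_centre in the frame of mark_left between -0.004 and 0.004 m and y of cradle_b_centre in the frame of mark_left between -0.007 and 0.007 m and angle between the y axis of cradle_b_centre and the y axis of mark_left, either way round below 0.08 rad and angle between cradle_b_centre's own z axis and vertical below 0.1 rad) or (x of cradle_c_centre in the frame of mark_left between -0.004 and 0.004 m and y of cradle_c_centre in the frame of mark_left between -0.007 and 0.007 m and angle between the y axis of cradle_c_centre and the y axis of mark_left, either way round below 0.08 rad and angle between cradle_c_centre's own z axis and vertical below 0.1 rad)) and ((x of cradle_a_centre in the frame of mark_middle between -0.004 and 0.004 m and y of cradle_a_centre in the frame of mark_middle between -0.007 and 0.007 m and angle between the y axis of cradle_a_centre and the y axis of mark_middle, either way round below 0.08 rad and angle between cradle_a_centre's own z axis and vertical below 0.1 rad) or (x of cradle_b_centre in the frame of mark_middle between -0.004 and 0.004 m and y of cradle_b_centre in the frame of mark_middle between -0.007 and 0.007 m and angle between the y axis of cradle_b_centre and the y axis of mark_middle, either way round below 0.08 rad and angle between cradle_b_centre's own z axis and vertical below 0.1 rad) or (x of cradle_c_centre in the frame of mark_middle between -0.004 and 0.004 m and y of cradle_c_centre in the frame of mark_middle between -0.007 and 0.007 m and angle between the y axis of cradle_c_centre and the y axis of mark_middle, either way round below 0.08 rad and angle between cradle_c_centre's own z axis and vertical below 0.1 rad)) and ((x of cradle_a_centre in the frame of mark_right between -0.004 and 0.004 m and y of cradle_a_centre in the frame of mark_right between -0.007 and 0.007 m and angle between the y axis of cradle_a_centre and the y axis of mark_right, either way round below 0.08 rad and angle between cradle_a_centre's own z axis and vertical below 0.1 rad) or (x of cradle_b_centre in the frame of mark_right between -0.004 and 0.004 m and y of cradle_b_centre in the frame of mark_right between -0.007 and 0.007 m and angle between the y axis of cradle_b_centre and the y axis of mark_right, either way round below 0.08 rad and angle between cradle_b_centre's own z axis and vertical below 0.1 rad) or (x of cradle_c_centre in the frame of mark_right between -0.004 and 0.004 m and y of cradle_c_centre in the frame of mark_right between -0.007 and 0.007 m and angle between the y axis of cradle_c_centre and the y axis of mark_right, either way round below 0.08 rad and angle between cradle_c_centre's own z axis and vertical below 0.1 rad))), for 0.2 s.
2. the conduit lies in the grooves of the aligned row (all of step 1 and x of conduit_centre in the frame of mark_middle between -0.004 and 0.004 m and y of conduit_centre in the frame of mark_middle between -0.02 and 0.02 m and z of conduit_centre in the frame of mark_middle between 0.031 and 0.0372 m and angle between the y axis of conduit_centre and the y axis of mark_middle, either way round below 0.05 rad), for 0.2 s.
At the end, for the whole second after the job is handed in: A cradle upright at each line: within 7 mm of the line and 4 mm of flush with the batten, square to 0.08 rad. The conduit at rest in the grooves: centre 31 to 37 mm above the board, along the row to 0.05 rad, within 4 mm of its axis, its middle within 20 mm of the middle line (all of step 2 and linear speed of each of conduit, cradle_a, cradle_b, cradle_c below 0.02 m/s); the robot touches nothing.
It fails at once if a cradle is lifted off the board (more than 13 mm) or tipped over (z of any of cradle_a_centre, cradle_b_centre, cradle_c_centre in the frame of mark_middle above 0.03 m or angle between any of cradle_a_centre, cradle_b_centre, cradle_c_centre's own z axis and vertical above 0.6 rad).
It fails at once if the conduit is dropped or pressed hard on a cradle (over 25 N) (contact force between conduit and cradle_a above 25 N or contact force between conduit and cradle_b above 25 N or contact force between conduit and cradle_c above 25 N).
It fails at once if the pliers or the marker is moved by more than 30 mm (distance of any of pliers, marker from where it was at the start of the episode above 0.03 m).
It also fails if it takes over 69 s, if anything falls off the work surface, if the arm or the gripper's body presses on something with over 40 N, if the wrist force passes 120 N, or if a joint passes its speed limit or range.

ROBOT

A 6-joint arm with a two-finger parallel gripper is mounted at the origin on a cart in front of the work surface, level with it; the furniture and walls round the work are solid. World frame = base frame: x ahead of the robot, y to its left, z up, the work surface at z = 0. Lengths are in m, angles in rad, forces in N, time in s.
With the tool pointing down it reaches from about 0.35 to 0.875 m from the base axis. Payload 4.2 kg.
Tool frame: the origin (TCP) lies between the finger pads; the fingertips stand 25 mm ahead of it and the grasp point (between the pads) lies 6 mm ahead of it; z points along the fingers, y is the line along which they close (so a half turn about z gives the same grasp; the last joint's range is limited). The gripper opens to 85 mm and grips with 20 to 120 N. Pads are 22 mm wide; open, the fingers measure 114 mm over their backs; the gripper's body (76 mm by 85 mm) begins 54 mm behind the grasp point. The pads swing forward as they close: fully open they stand 13 mm farther back than shut.
Start: joints at [-1.09, 0.385, 0.008, 0, -1.194, -0.259], TCP at [0.138, -0.61, 0.256] pointing down, gripper open.
Joint ranges: [-3.14, 3.14], [-1.21, 2.06], [-1.07, 1.41], [-3.16, 2.05], [-2.99, -0.16], [-3.1, 3.1]. Speed limits (rad/s): [2.79, 2.79, 3.14, 3.14, 3.14, 3.14].

INTERFACE

Orientations are given as [roll, pitch, yaw] about the fixed x, y, z axes, in that order (R = Rz(yaw) Ry(pitch) Rx(roll)).
In Python, from cell import robot gives the robot as it stands.
- The arm moves only by the shell command python3 -m jog 'ROWS' [FORCE]. ROWS is JSON, a list of rows, each an object with "grip": the finger opening in cm, from 0 to 8.54; "offset": the shift along the world's x, y, z in cm, a list of three; "roll": the turn about the world's z in degrees. A call has 1 to 12 rows; each row shifts and turns the commanded pose from where the row before left it; what a row does not reach is not made up. A row lasts 1/8 s, in which the tool goes at most 62.5 mm and 10.7 degrees, less where a joint would pass 70% of its speed; a pose out of reach is approached as far as the arm can. A call with a gripper value outside its range is refused whole. The fingers move at their own pace and stop on an object; FORCE is the grip in N (left out, the last holds). Time passes only in rows, so rows that do not move let the fingers close. It gives the time, the measured TCP pose, the force, the opening and the grip force at its end, in the units of the state.
- robot.get_state(): the state, without advancing time (a new reading comes with each control period).
- robot.camera(name): name is "scene" or "top" or "wrist"; returns (picture, depth): 384x512x3 uint8, red, green, blue; 384x512 float32, m along the optical axis (not along the pixel's ray), 0 where there is no reading.
- robot.get_calibration(name): a dict with "camera_matrix" (3x3 intrinsics, pixels), "R" (3x3) and "t" (3): a world point X has camera coordinates R X + t; the wrist camera has in their place "T_tool_cam" (4x4, takes a point from camera to tool coordinates, whose origin is the TCP and whose axes are the flange's). Camera axes: x right, y down, z forward; pixel columns grow to the right and rows downward; lengths in m; the calibration is good to about 2 mm. A picture is of the moment at which its call begins: read the wrist's pose just before it. get_calibration takes no time and is no camera call.
- robot.close_job(): hands the job in; it is judged then, once.
Trained networks look in the newest picture that a camera, given by its name, has taken for a name from the list of things; names that differ only in an ending like _2 or _b are one class to them, and where a whole thing is asked for, a point or a joint stands for the part that bears it (a point fixed in the world has none). Each returns a list of dicts, best first, with "confidence" (0 to 1); they miss things now and then, are a little off and sometimes report something else, mostly with a low value. They report only what shows in the picture. A call takes as long as a camera call.
- robot.boxes_of(camera, name): "rect" ([left, top, width, height] in pixels, round what is visible of it).
- robot.cut_out(camera, name): "mask" (384x512 bool, what is visible of it) and "rect" ([left, top, width, height] in pixels, round what is visible of it).
The state is a dict: "t": time; "joint_pos": joint angles; "joint_vel": joint speeds; "joint_efforts": joint torques, N m; "position": TCP position; "eef_rot": TCP orientation; "wrist_force": force on the tool from outside, world axes, zero at the start; "wrist_torque": the same for the moment, N m; "gripper_width": finger opening in m; "gripper_force": force on a finger pad.
Only numpy, scipy, OpenCV 4.12 (cv2) and the standard library are available. Lean on these libraries where they do the work, as an engineer would, in place of code of your own. Each camera call takes 0.05 s, during which the arm holds its last target. There are 200 camera calls.

## Working session

There is one attempt and no reset: what is moved stays moved. The work goes in short steps, Python scripts to look and compute and a shell command to move; the robot and the scene stay as the last step left them, time stands still between calls to the robot, and variables do not carry over. Pictures are saved under pics/ and viewed, at most 10 in all, crops included, and the job is handed in when it is done.

```bash
mkdir -p pics; ls; cat > h.py <<'E'
import numpy as np, cv2
from cell import robot
def cloud(name):
    s=robot.get_state(); img,d=robot.camera(name); c=robot.get_calibration(name)
    K=np.array(c["camera_matrix"]); v,u=np.mgrid[0:384,0:512]
    P=np.stack([(u-K[0,2])/K[0,0]*d,(v-K[1,2])/K[1,1]*d,d],-1)
    if name=="wrist":
        T=np.array(c["T_tool_cam"]); P=P@T[:3,:3].T+T[:3,3]
        from scipy.spatial.transform import Rotation as R
        P=P@R.from_euler("xyz",s["eef_rot"]).as_matrix().T+np.array(s["position"])
    else: P=(P-np.array(c["t"]))@np.array(c["R"])
    P[d==0]=np.nan
    return img,P
def save(img,f): cv2.imwrite("pics/"+f,img[:,:,::-1])
E
python3 - <<'E'
from h import *
s=robot.get_state(); print(s["t"],s["position"],s["eef_rot"],s["gripper_width"])
for n in ("top","scene"):
    img,P=cloud(n); save(img,n+"0.png")
    for o in ("board","cradle_a_centre","conduit_centre","pliers","marker"):
        for r in robot.cut_out(n,o)[:4]:
            m=r["mask"]; Q=P[m]; Q=Q[~np.isnan(Q[:,0])]
            print(n,o,round(r["confidence"],2),r["rect"],np.round(np.median(Q,0),3),"zmax",np.round(np.percentile(Q[:,2],95),3))
E
```

```text
pics
0.0 [ 0.13738848 -0.60918892  0.25519876] [ 3.13941192e+00 -1.25894354e-04 -2.91997753e+00] 0.08546963493488538
top board 0.75 [220.7, 168.5, 128.2, 74.1] [ 0.56  -0.109  0.01 ] zmax 0.022
top cradle_a_centre 0.63 [231.5, 207.3, 22.0, 14.5] [0.525 0.007 0.041] zmax 0.045
top conduit_centre 0.98 [377.5, 182.9, 13.1, 89.3] [ 0.482 -0.361  0.017] zmax 0.021
top conduit_centre 0.59 [233.6, 206.6, 18.9, 20.6] [0.527 0.007 0.038] zmax 0.045
top pliers 0.88 [125.9, 198.9, 23.6, 63.5] [0.499 0.271 0.01 ] zmax 0.014
top pliers 0.15 [224.0, 170.7, 126.0, 74.3] [ 0.56 -0.11  0.01] zmax 0.022
top marker 0.78 [295.1, 161.7, 46.1, 9.3] [ 0.659 -0.194  0.015] zmax 0.018
scene board 0.8 [221.4, 157.3, 110.3, 75.2] [ 0.559 -0.081  0.01 ] zmax 0.022
scene board 0.39 [254.8, 205.2, 10.2, 18.3] [0.52  0.012 0.036] zmax 0.045
scene cradle_a_centre 0.61 [253.3, 205.4, 12.9, 18.1] [0.525 0.012 0.037] zmax 0.045
scene cradle_a_centre 0.55 [223.8, 158.8, 106.2, 76.2] [ 0.56  -0.082  0.01 ] zmax 0.022
scene conduit_centre 0.93 [315.5, 149.9, 54.3, 37.4] [ 0.479 -0.358  0.017] zmax 0.021
scene pliers 0.71 [175.0, 257.2, 35.0, 47.5] [0.504 0.274 0.011] zmax 0.014
scene marker 0.61 [259.4, 160.4, 27.9, 15.3] [ 0.657 -0.194  0.014] zmax 0.018
scene marker 0.48 [221.1, 165.5, 111.0, 74.2] [ 0.557 -0.078  0.01 ] zmax 0.022
```

```bash
python3 - <<'E'
from h import *
img,P=cloud("top")
crop=img[140:290,110:410]; save(cv2.resize(crop,None,fx=2.6,fy=2.6,interpolation=cv2.INTER_CUBIC),"top1.png")
Z=np.nan_to_num(P[:,:,2]); ok=(P[:,:,0]>.4)&(P[:,:,0]<.75)&(P[:,:,1]<.2)&(P[:,:,1]>-.32)
def rects(m,mn=15):
    n,l,st,c=cv2.connectedComponentsWithStats(m.astype(np.uint8),connectivity=4)
    for i in range(1,n):
        if st[i,4]<mn: continue
        Q=P[l==i]; r=cv2.minAreaRect((Q[:,:2]*1000).astype(np.float32))
        print(st[i],"c",np.round(r[0],1),"size",np.round(r[1],1),"ang",round(r[2],1),"z",np.round(np.percentile(Q[:,2],[5,50,95])*1000,1))
print("cradles");rects((Z>.028)&ok)
print("batten");rects((Z>.0185)&(Z<.028)&ok)
print("board");rects((Z>.006)&(Z<.09)&ok,200)
print("conduit");rects((Z>.01)&(P[:,:,1]<-.32)&(P[:,:,1]>-.45)&(Z<.1))
E
```

```text
cradles
[296 130   9   5  31] c [ 748.5 -152.4] size [ 2.1 22.9] ang 1.6 z [29.9 41.1 56.7]
[234 206  18  22 227] c [526.1   6.8] size [30.  49.8] ang 67.3 z [30.8 40.9 45. ]
[320 207  16  21 237] c [ 520.4 -214. ] size [49.6 30.3] ang 7.7 z [29.9 41.1 45.5]
[279 211  13  20 238] c [ 512.5 -103.3] size [30.2 49. ] ang 88.9 z [29.9 41.3 45.5]
batten
[226 172 124  16 869] c [ 624.2 -114.6] size [329.5  20.8] ang 84.5 z [19.2 21.4 24. ]
board
[292 163  49   8 294] c [ 660.4 -195.3] size [130.8  17.8] ang 85.5 z [ 9.5 14.9 18.2]
[ 222  169  128   76 8032] c [ 554.6 -108. ] size [330.1 180.1] ang 84.4 z [ 7.1 10.1 39.8]
conduit
[ 354   45   48   81 1652] c [ 893.8 -384.8] size [242.3 129.5] ang 0.0 z [13.1 39.6 59.7]
[389 102  20  30 237] c [ 794.2 -424.7] size [50.1 82.5] ang 89.9 z [12.5 24.1 28.7]
[377 183  13  92 698] c [ 490.3 -363.2] size [ 20.2 240. ] ang 81.8 z [12.  17.5 20.8]
[ 373  283   60   57 2767] c [ 284.2 -390. ] size [125.5 125.7] ang 2.6 z [27.2 42.1 44.8]
```

View pics/top1.png

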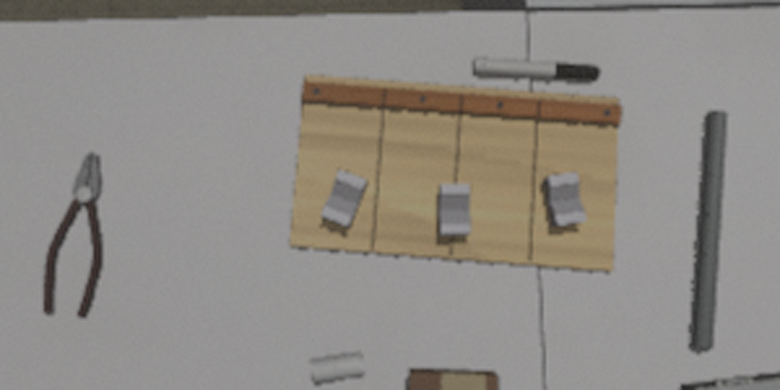

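The top view shows the batten at the top (far side), with three cradles on the board at about (343,198), (454,208) and (563,199). The conduit is on the right, around x=708, lying roughly along world x. The pliers are on the left and the marker is behind the board. Board yaw is about -5.55° and its size checks out, so I'm moving out over the left cradle.

```bash
python3 -m jog '[{"offset":[2.8,4.4,0],"roll":-2.95,"grip":8.5},{"offset":[2.8,4.4,0],"roll":-2.95,"grip":8.5},{"offset":[2.8,4.4,0],"roll":-2.95,"grip":8.5},{"offset":[2.8,4.4,0],"roll":-2.95,"grip":8.5},{"offset":[2.8,4.4,0],"roll":-2.95,"grip":8.5},{"offset":[2.8,4.4,0],"roll":-2.95,"grip":8.5},{"offset":[2.8,4.4,0],"roll":-2.95,"grip":8.5},{"offset":[2.8,4.4,0],"roll":-2.95,"grip":8.5},{"offset":[2.8,4.4,0],"roll":-2.95,"grip":8.5},{"offset":[2.8,4.4,0],"roll":-2.95,"grip":8.5},{"offset":[2.8,4.4,0],"roll":-2.95,"grip":8.5},{"offset":[2.8,4.4,0],"roll":-2.95,"grip":8.5}]'
python3 -m jog '[{"offset":[2.6,4.4,0],"grip":8.5},{"offset":[2.7,4.4,0],"grip":8.5},{"offset":[0,0,0],"grip":8.5},{"offset":[0,0,0],"grip":8.5}]'
cat >> h.py <<'E'
C0=np.array([.5546,-.108]); YB=-5.55
def rects(P,m,mn=80):
    n,l,st,c=cv2.connectedComponentsWithStats(m.astype(np.uint8),connectivity=4); out=[]
    a=np.radians(YB); R=np.array([[np.cos(a),-np.sin(a)],[np.sin(a),np.cos(a)]])
    for i in range(1,n):
        if st[i,4]<mn: continue
        Q=P[l==i]; r=cv2.minAreaRect((Q[:,:2]*1000).astype(np.float32))
        b=(np.array(r[0])/1000-C0)@R*1000
        print(st[i],"c",np.round(r[0],1),"size",np.round(r[1],1),"ang",round(r[2],1),"z",np.round(np.percentile(Q[:,2],[5,50,95])*1000,1),"board",np.round(b,1))
E
python3 - <<'E'
from h import *
s=robot.get_state(); print(s["t"],s["position"],np.degrees(s["eef_rot"]))
img,P=cloud("wrist"); save(img,"w1.png")
Z=np.nan_to_num(P[:,:,2])
print("cradle");rects(P,(Z>.03)&(Z<.06))
print("batten");rects(P,(Z>.0185)&(Z<.025))
print("board");rects(P,(Z>.006)&(Z<.013),1000)
E
```

```text
t: 2.15
position: [0.4743, -0.08, 0.2568]
eef_rot: [3.141, 0.001, 2.744]
wrist_force: [0.6, -1.5, -0.7]
gripper_width: 0.0852
gripper_force: 0.0
2.15 [ 0.47427325 -0.08000901  0.25677226] [1.79975034e+02 5.79035648e-02 1.57237385e+02]
cradle
[ 147   20   88   78 4145] c [330.2 -93.8] size [84.9 55.7] ang 86.9 z [40.2 41.6 43. ] board [-224.8   -7.6]
[   0  101   35   69 1279] c [ 325.8 -338.2] size [40.  86.2] ang 54.9 z [32.1 41.6 43.2] board [-205.4 -251.2]
[317 161  29  40 939] c [528.2   9.1] size [30.6 49.8] ang 67.8 z [31.3 41.4 44.3] board [-37.6 114. ]
[232 182  34  42 851] c [ 515.3 -101.3] size [30.3 50.3] ang 89.2 z [31.2 41.4 44.2] board [-39.7   2.9]
[159 216  39  41 797] c [ 523.3 -211.6] size [50.7 30.6] ang 8.3 z [31.1 40.8 44.2] board [ -21.1 -106.2]
batten
[270  32  45  37 735] c [362.6  18.8] size [20.1 49.9] ang 6.5 z [19.2 22.3 24.1] board [-203.4  107.7]
[  0  91  42  62 240] c [ 305.8 -328.2] size [22.5 77.6] ang 79.0 z [18.9 21.6 24.6] board [-226.3 -243.3]
[ 44 174  29  53 236] c [ 414.8 -349.5] size [10.2 80.1] ang 81.4 z [18.6 19.2 20.4] board [-115.8 -253.9]
[339 230  41  20 408] c [639.4  23.2] size [55.9 20.7] ang 85.0 z [19.6 21.5 22.6] board [ 71.7 138.8]
[ 170  243  161   54 1968] c [ 623.6 -147.2] size [258.4  22. ] ang 84.5 z [19.8 21.3 22.5] board [ 72.5 -32.3]
[ 86 255  22  37 152] c [ 537.4 -367.2] size [11.  67.2] ang 81.3 z [18.6 19.1 20.2] board [   7.9 -259.6]
board
[  131   130   244   153 17835] c [ 543.  -104.4] size [330.  151.6] ang 84.5 z [ 8.2  9.5 10.7] board [-11.9   2.4]validation failed for argument at $[0]...
```

View pics/w1.png

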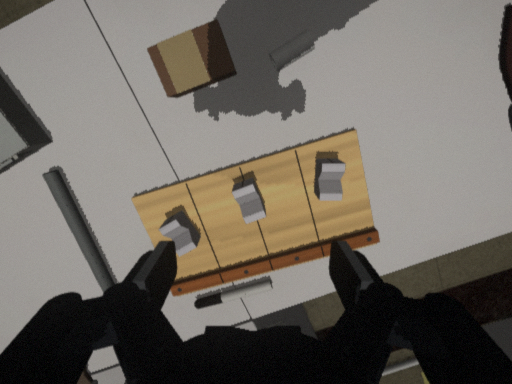

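The wrist view shows the three cradles at (331,181), (250,203) and (178,236), with the batten below them. It agrees with the top camera to about 2–3 mm. The second call was refused, probably because every key is needed in each row.

```bash
python3 -m jog '[{"offset":[1.8,3.0,-2.0],"roll":0,"grip":8},{"offset":[1.8,3.0,-2.0],"roll":0,"grip":8},{"offset":[1.7,2.8,-3.0],"roll":0,"grip":8},{"offset":[0,0,-4],"roll":0,"grip":8},{"offset":[0,0,-4],"roll":0,"grip":8},{"offset":[0,0,-4],"roll":0,"grip":8},{"offset":[0,0,-2.5],"roll":0,"grip":8},{"offset":[0,0,0],"roll":0,"grip":8}]' 30
python3 -m jog '[{"offset":[0,0,0],"roll":0,"grip":2.5},{"offset":[0,0,0],"roll":0,"grip":2.5},{"offset":[0,0,0],"roll":0,"grip":2.5},{"offset":[0,0,0],"roll":0,"grip":2.5},{"offset":[0,0,0],"roll":0,"grip":2.5},{"offset":[0,0,0],"roll":0,"grip":2.5}]' 30
```

```text
t: 3.2
position: [0.5254, 0.0059, 0.0397]
eef_rot: [-3.139, -0.003, 2.745]
wrist_force: [0.7, 0.2, 0.2]
gripper_width: 0.08
gripper_force: 0.0
t: 3.95
position: [0.5274, 0.0066, 0.0427]
eef_rot: [3.14, 0.002, 2.746]
wrist_force: [-1.1, 1.3, 6.5]
gripper_width: 0.0293
gripper_force: 30.9
```

```bash
python3 -m jog '[{"offset":[0.93,-0.55,0],"roll":2.45,"grip":2.5},{"offset":[0.93,-0.55,0],"roll":2.45,"grip":2.5},{"offset":[0.93,-0.55,0],"roll":2.45,"grip":2.5},{"offset":[0.93,-0.55,0],"roll":2.45,"grip":2.5},{"offset":[0.93,-0.55,0],"roll":2.45,"grip":2.5},{"offset":[0.93,-0.55,0],"roll":2.45,"grip":2.5},{"offset":[0.93,-0.55,0],"roll":2.45,"grip":2.5},{"offset":[0,0,0],"roll":0,"grip":2.5},{"offset":[0,0,0],"roll":0,"grip":2.5}]'
python3 -m jog '[{"offset":[0.3,-0.03,0],"roll":0,"grip":2.5},{"offset":[0,0,0],"roll":0,"grip":2.5}]'
python3 -m jog '[{"offset":[0.2,-0.02,0],"roll":0,"grip":2.5},{"offset":[0,0,0],"roll":0,"grip":2.5}]'
```

```text
t: 5.08
position: [0.5926, -0.0327, 0.0427]
eef_rot: [-3.141, 0.002, 3.045]
wrist_force: [0.7, -1.9, 5.6]
gripper_width: 0.0292
gripper_force: 30.8
t: 5.32
position: [0.5936, -0.0328, 0.0427]
eef_rot: [-3.141, -0.002, 3.045]
wrist_force: [-4.2, -0.6, 10.2]
gripper_width: 0.0293
gripper_force: 31.3
t: 5.58
position: [0.5954, -0.033, 0.0427]
eef_rot: [-3.141, -0.002, 3.045]
wrist_force: [-5.7, -0.3, 9.2]
gripper_width: 0.0297
gripper_force: 31.3
```

```bash
python3 -m jog '[{"offset":[0.2,-0.02,0],"roll":0,"grip":2.5},{"offset":[0,0,0],"roll":0,"grip":2.5}]'
python3 -m jog '[{"offset":[0.2,-0.02,0],"roll":0,"grip":2.5},{"offset":[0,0,0],"roll":0,"grip":2.5}]'
```

```text
t: 5.82
position: [0.5974, -0.0332, 0.0427]
eef_rot: [-3.141, -0.002, 3.045]
wrist_force: [-5.0, 0.8, 10.2]
gripper_width: 0.0296
gripper_force: 31.3
t: 6.08
position: [0.5987, -0.0333, 0.0427]
eef_rot: [-3.141, -0.004, 3.045]
wrist_force: [-5.8, 1.0, 11.6]
gripper_width: 0.0296
gripper_force: 31.5
```

```bash
python3 -m jog '[{"offset":[0.2,-0.02,0],"roll":0,"grip":2.5},{"offset":[0,0,0],"roll":0,"grip":2.5}]'
python3 - <<'E'
from h import *
s=robot.get_state(); print(s["t"],s["position"],s["wrist_force"])
img,P=cloud("top"); save(cv2.resize(img[150:260,210:360],None,fx=5,fy=5,interpolation=cv2.INTER_CUBIC),"t2.png")
img,P=cloud("wrist"); save(img,"w2.png")
Z=np.nan_to_num(P[:,:,2])
rects(P,(Z>.03)&(Z<.05)); rects(P,(Z>.0185)&(Z<.025)); 
E
```

```text
t: 6.32
position: [0.5989, -0.0333, 0.0427]
eef_rot: [-3.14, -0.008, 3.044]
wrist_force: [-11.6, 1.8, 15.7]
gripper_width: 0.0293
gripper_force: 32.0
6.325 [ 0.59886842 -0.03334618  0.04271867] [-11.57531526   1.80454285  15.68786108]
[  17   43  114  129 9575] c [ 515.2 -101.3] size [31.9 50.8] ang 89.3 z [31.3 41.2 44.1] board [-39.9   2.8]
[ 194  214  118   96 6516] c [599.4 -32.2] size [56.8 51.2] ang 84.3 z [31.4 41.6 45.6] board [37.3 79.8]
[114  53  26 106 598] c [515.8 -86.3] size [ 1.8 49.6] ang 88.9 z [18.8 21.9 24.6] board [-40.7  17.8]
[226 206  54   6 228] c [574.7 -29.8] size [29.5  1.1] ang 84.8 z [19.  21.8 24.6] board [12.4 79.7]
[   0  281  132   30 3290] c [ 622.6 -152.8] size [84.9 21.9] ang 85.0 z [19.6 21.2 22.2] board [ 72. -38.]
[373 281  22  16 176] c [633.8  47.6] size [15.3  7. ] ang 47.3 z [18.9 20.9 22. ] board [ 63.8 162.5]
[216 294  74  17 213] c [638.7 -35.9] size [46.5 12.7] ang 84.2 z [20.2 21.2 22.1] board [76.8 79.9]
```

View pics/w2.png

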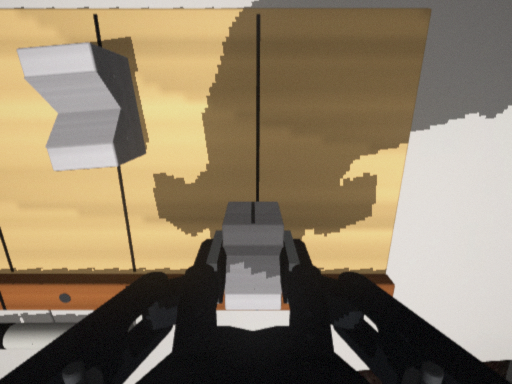

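The cradle is in contact with the batten, since the force jumped. In the picture its end line (col 253) sits about 2.5 mm left (−y) of the pencil line (col 258). I'll nudge it +y, release, and go to the middle cradle.

```bash
python3 -m jog '[{"offset":[0.02,0.15,0],"roll":0,"grip":2.5},{"offset":[0.01,0.1,0],"roll":0,"grip":2.5},{"offset":[0,0,0],"roll":0,"grip":2.5},{"offset":[0,0,0],"roll":0,"grip":5},{"offset":[0,0,0],"roll":0,"grip":6},{"offset":[0,0,0],"roll":0,"grip":6},{"offset":[0,0,0],"roll":0,"grip":6}]'
python3 -m jog '[{"offset":[0,0,3],"roll":0,"grip":6},{"offset":[0,0,4],"roll":0,"grip":6},{"offset":[-2.8,-2.4,1],"roll":1.5,"grip":8},{"offset":[-2.8,-2.4,0],"roll":1.5,"grip":8},{"offset":[-2.8,-2.4,0],"roll":1.5,"grip":8},{"offset":[0,0,0],"roll":0,"grip":8},{"offset":[0,0,0],"roll":0,"grip":8}]'
python3 - <<'E'
from h import *
s=robot.get_state(); print(s["t"],s["position"],np.degrees(s["eef_rot"]))
img,P=cloud("wrist"); save(img,"w3.png")
Z=np.nan_to_num(P[:,:,2])
rects(P,(Z>.03)&(Z<.05)); rects(P,(Z>.0185)&(Z<.025),300); 
E
```

```text
t: 7.3
position: [0.603, -0.0305, 0.041]
eef_rot: [-3.142, -0.0, 3.045]
wrist_force: [-0.2, 0.1, -0.8]
gripper_width: 0.0598
gripper_force: 0.0
t: 8.18
position: [0.5197, -0.1026, 0.1216]
eef_rot: [-3.142, 0.001, 3.123]
wrist_force: [0.4, 0.4, -0.1]
gripper_width: 0.08
gripper_force: 0.0
8.175 [ 0.51965255 -0.10264133  0.12156592] [-1.79996866e+02  6.77393776e-02  1.78960238e+02]
[ 233  170   40   64 2334] c [ 515.  -101.2] size [30.1 50.3] ang 88.8 z [31.3 41.7 44.1] board [-40.1   2.9]
[  86  180   61   67 2551] c [ 523.2 -212. ] size [50.4 31.4] ang 7.9 z [31.  40.5 44. ] board [ -21.2 -106.5]
[310 259  29  58 934] c [599.1 -36.2] size [22.4 51.4] ang 84.3 z [31.1 39.5 43.9] board [37.4 75.7]
[ 168  252  156   63 2603] c [ 601.8 -112. ] size [145.1  71. ] ang 84.7 z [19.7 21.3 22.3] board [47.3  0.6]
[ 74 281  43  16 382] c [ 609.5 -255.7] size [40.6 15.2] ang 86.0 z [18.9 21.1 22.1] board [  68.9 -141.7]
```

```bash
python3 -m jog '[{"offset":[-0.2,0.04,-3],"roll":0,"grip":8},{"offset":[-0.2,0.04,-3],"roll":0,"grip":8},{"offset":[0,0,-1.9],"roll":0,"grip":6},{"offset":[0,0,0],"roll":0,"grip":4},{"offset":[0,0,0],"roll":0,"grip":2.5},{"offset":[0,0,0],"roll":0,"grip":2.5},{"offset":[0,0,0],"roll":0,"grip":2.5},{"offset":[0,0,0],"roll":0,"grip":2.5},{"offset":[0,0,0],"roll":0,"grip":2.5}]' 30
```

```text
t: 9.35
position: [0.5151, -0.1019, 0.0427]
eef_rot: [3.142, 0.001, 3.123]
wrist_force: [-0.6, 1.2, 1.3]
gripper_width: 0.0291
gripper_force: 31.5
```

```bash
python3 -m jog '[{"offset":[1,-0.11,0],"roll":-0.65,"grip":2.5},{"offset":[1,-0.11,0],"roll":-0.65,"grip":2.5},{"offset":[1,-0.11,0],"roll":-0.65,"grip":2.5},{"offset":[1,-0.11,0],"roll":-0.65,"grip":2.5},{"offset":[1,-0.11,0],"roll":-0.65,"grip":2.5},{"offset":[1,-0.11,0],"roll":-0.65,"grip":2.5},{"offset":[1,-0.11,0],"roll":-0.65,"grip":2.5},{"offset":[0,0,0],"roll":0,"grip":2.5},{"offset":[0,0,0],"roll":0,"grip":2.5}]'
python3 -m jog '[{"offset":[0.2,-0.02,0],"roll":0,"grip":2.5},{"offset":[0.2,-0.02,0],"roll":0,"grip":2.5},{"offset":[0,0,0],"roll":0,"grip":2.5}]'
python3 -m jog '[{"offset":[0.2,-0.02,0],"roll":0,"grip":2.5},{"offset":[0.1,-0.02,0],"roll":0,"grip":2.5},{"offset":[0,0,0],"roll":0,"grip":2.5}]'
```

```text
t: 10.48
position: [0.5864, -0.1097, 0.0427]
eef_rot: [3.141, 0.003, 3.044]
wrist_force: [2.4, 0.1, 2.4]
gripper_width: 0.0291
gripper_force: 31.7
t: 10.85
position: [0.5872, -0.11, 0.0427]
eef_rot: [-3.141, -0.004, 3.044]
wrist_force: [-3.7, 1.0, 8.8]
gripper_width: 0.0292
gripper_force: 32.4
t: 11.22
position: [0.5899, -0.1105, 0.0427]
eef_rot: [-3.141, -0.004, 3.044]
wrist_force: [-4.6, 0.5, 7.4]
gripper_width: 0.0294
gripper_force: 32.4
```

```bash
python3 -m jog '[{"offset":[0.2,-0.02,0],"roll":0,"grip":2.5},{"offset":[0.1,-0.01,0],"roll":0,"grip":2.5},{"offset":[0,0,0],"roll":0,"grip":2.5}]'
python3 - <<'E'
from h import *
img,P=cloud("wrist"); save(img,"w4.png")
Z=np.nan_to_num(P[:,:,2])
rects(P,(Z>.03)&(Z<.05)); rects(P,(Z>.0185)&(Z<.0245),100)
E
```

```text
t: 11.6
position: [0.5927, -0.1108, 0.0428]
eef_rot: [-3.141, -0.005, 3.044]
wrist_force: [-4.6, 0.0, 8.8]
gripper_width: 0.0292
gripper_force: 32.5
[   0   86   80  125 6584] c [ 523.3 -211.4] size [50.3 32.4] ang 7.6 z [30.9 38.7 43.9] board [ -21.2 -106. ]
[ 194  211  118   97 6561] c [ 591.6 -109.4] size [56.7 51. ] ang 86.2 z [31.3 41.6 45.5] board [37.   2.2]
[ 364  211   83   97 5442] c [599. -32.] size [31.8 51.1] ang 83.7 z [31.2 40.1 44. ] board [36.8 80. ]
[ 42  89  51  97 756] c [ 521.4 -197. ] size [49.6  2.8] ang 7.9 z [19.  21.5 24.2] board [-24.5 -91.8]
[354 203  68  71 521] c [589.1 -41.8] size [24.4 53.6] ang 51.0 z [18.8 21.6 24.3] board [27.9 69.2]
[226 204  54   5 202] c [ 567.  -107.3] size [29.2  1. ] ang 84.3 z [18.8 21.5 24.2] board [12.3  1.9]
[   0  279  136   30 3360] c [ 615.3 -229.3] size [88.7 21.5] ang 84.1 z [19.7 21.2 22.2] board [  72.1 -114.9]
[ 408  279  104   30 2418] c [639.1  17.6] size [65.3 21.2] ang 84.6 z [19.9 21.3 22.3] board [ 71.9 133.1]
[216 292  74  17 175] c [ 631.6 -113.3] size [46.3 13.2] ang 82.3 z [20.4 21.3 22.3] board [77.2  2.2]
```

View pics/w4.png

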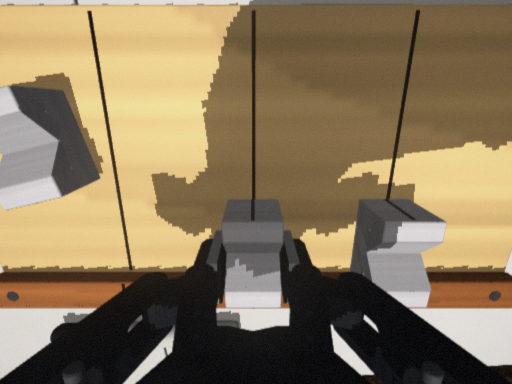

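The middle cradle is flush and centred (cols 253/254), and the left cradle's end line meets its pencil line at (388,200). Next is the right cradle.

```bash
python3 -m jog '[{"offset":[0,0,0],"roll":0,"grip":5},{"offset":[0,0,0],"roll":0,"grip":6},{"offset":[0,0,0],"roll":0,"grip":6},{"offset":[0,0,3],"roll":0,"grip":6},{"offset":[0,0,4],"roll":0,"grip":6},{"offset":[-2.4,-3.3,0],"roll":4.5,"grip":8},{"offset":[-2.4,-3.4,0],"roll":4.5,"grip":8},{"offset":[-2.4,-3.4,0],"roll":4.4,"grip":8},{"offset":[0,0,0],"roll":0,"grip":8},{"offset":[0,0,0],"roll":0,"grip":8}]'
```

```text
t: 12.9
position: [0.5233, -0.2117, 0.1123]
eef_rot: [-3.141, 0.001, -3.006]
wrist_force: [-0.5, -0.9, -0.0]
gripper_width: 0.08
gripper_force: 0.0
```

```bash
python3 -m jog '[{"offset":[0,0,-3],"roll":0,"grip":8},{"offset":[0,0,-4],"roll":0,"grip":6},{"offset":[0,0,0],"roll":0,"grip":5},{"offset":[0,0,0],"roll":0,"grip":2.5},{"offset":[0,0,0],"roll":0,"grip":2.5},{"offset":[0,0,0],"roll":0,"grip":2.5},{"offset":[0,0,0],"roll":0,"grip":2.5},{"offset":[0,0,0],"roll":0,"grip":2.5},{"offset":[0,0,0],"roll":0,"grip":2.5}]' 30
```

```text
t: 14.02
position: [0.5239, -0.2117, 0.0437]
eef_rot: [-3.141, 0.002, -3.005]
wrist_force: [-0.4, 2.4, 6.1]
gripper_width: 0.0292
gripper_force: 31.6
```

```bash
python3 -m jog '[{"offset":[0.92,0.37,0],"roll":-2.22,"grip":2.5},{"offset":[0.92,0.37,0],"roll":-2.22,"grip":2.5},{"offset":[0.92,0.37,0],"roll":-2.22,"grip":2.5},{"offset":[0.92,0.37,0],"roll":-2.22,"grip":2.5},{"offset":[0.92,0.37,0],"roll":-2.22,"grip":2.5},{"offset":[0.92,0.37,0],"roll":-2.22,"grip":2.5},{"offset":[0,0,0],"roll":0,"grip":2.5},{"offset":[0.2,-0.02,0],"roll":0,"grip":2.5},{"offset":[0.2,-0.02,0],"roll":0,"grip":2.5},{"offset":[0,0,0],"roll":0,"grip":2.5}]'
python3 -m jog '[{"offset":[0.2,-0.02,0],"roll":0,"grip":2.5},{"offset":[0.1,-0.02,0],"roll":0,"grip":2.5},{"offset":[0,0,0],"roll":0,"grip":2.5}]'
python3 -m jog '[{"offset":[0.2,-0.02,0],"roll":0,"grip":2.5},{"offset":[0.1,-0.02,0],"roll":0,"grip":2.5},{"offset":[0,0,0],"roll":0,"grip":2.5}]'
python3 - <<'E'
from h import *
img,P=cloud("wrist"); save(img,"w5.png")
Z=np.nan_to_num(P[:,:,2])
rects(P,(Z>.03)&(Z<.05)); rects(P,(Z>.0185)&(Z<.0245),100)
E
```

```text
t: 15.28
position: [0.5808, -0.1904, 0.0437]
eef_rot: [-3.141, -0.003, 3.045]
wrist_force: [-3.7, 0.4, 9.4]
gripper_width: 0.0296
gripper_force: 32.0
t: 15.65
position: [0.5836, -0.1908, 0.0437]
eef_rot: [-3.141, -0.003, 3.045]
wrist_force: [-4.8, 1.2, 8.7]
gripper_width: 0.0292
gripper_force: 32.1
t: 16.02
position: [0.5856, -0.1911, 0.0437]
eef_rot: [-3.141, -0.005, 3.045]
wrist_force: [-7.7, 1.3, 10.6]
gripper_width: 0.0294
gripper_force: 32.3
[ 194  209  118   97 6525] c [ 582.8 -191.4] size [51.2 57. ] ang 58.7 z [31.4 41.7 45.5] board [ 36.2 -80.3]
[ 367  209   84   97 5622] c [ 591.8 -109.7] size [31.4 51.3] ang 84.6 z [31.2 40.2 43.9] board [37.1  1.9]
[499 253  13  45 294] c [610.8 -48.1] size [ 3.  24.4] ang 83.3 z [30.2 32.5 36.4] board [50.1 65.1]
[226 202  54   6 196] c [ 559.3 -187.3] size [29.4  1.3] ang 84.6 z [18.9 21.8 24.3] board [ 12.4 -78.5]
[359 202  66  73 517] c [ 582.3 -119.4] size [24.7 54.5] ang 52.1 z [18.8 21.6 24.2] board [28.7 -8.7]
[ 405  202  107  105 2752] c [622.2 -48.7] size [56.4 84.7] ang 51.7 z [19.4 21.3 23.3] board [61.6 65.6]
[117 277  22  16 163] c [ 603.1 -271.4] size [ 7.1 16.2] ang 31.0 z [19.2 21.  22.2] board [  64.1 -157.9]
```

View pics/w5.png

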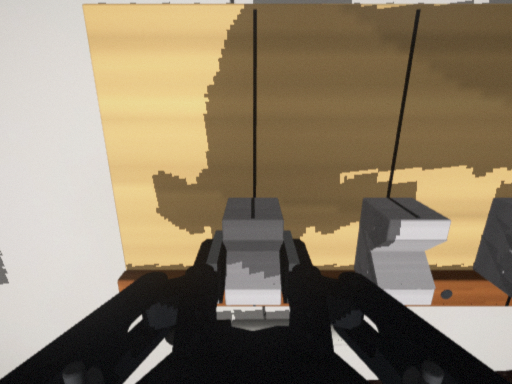

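The right cradle is flush and centred (cols 253/254). I'll release it and go to the conduit, taking a check look on the way.

```bash
python3 -m jog '[{"offset":[0,0,0],"roll":0,"grip":5},{"offset":[0,0,0],"roll":0,"grip":6},{"offset":[0,0,0],"roll":0,"grip":6},{"offset":[0,0,3],"roll":0,"grip":6},{"offset":[0,0,4],"roll":0,"grip":6},{"offset":[-1.4,-4.4,2.5],"roll":-0.7,"grip":6},{"offset":[-1.4,-4.4,2.5],"roll":-0.7,"grip":6},{"offset":[-1.4,-4.4,2.5],"roll":-0.7,"grip":6},{"offset":[-1.4,-4.4,0],"roll":-0.6,"grip":6},{"offset":[0,0,0],"roll":0,"grip":6},{"offset":[0,0,0],"roll":0,"grip":6}]'
python3 - <<'E'
from h import *
s=robot.get_state(); print(s["t"],s["position"],np.degrees(s["eef_rot"]),s["joint_pos"])
img,P=cloud("wrist"); save(img,"w6.png")
Z=np.nan_to_num(P[:,:,2])
rects(P,(Z>.03)&(Z<.05)); 
print("conduit"); rects(P,(Z>.008)&(Z<.03)&(P[:,:,1]<-.3),300)
img,P=cloud("top");Z=np.nan_to_num(P[:,:,2]);ok=(P[:,:,0]>.4)&(P[:,:,0]<.75)&(P[:,:,1]<.2)
print("top"); rects(P,(Z>.03)&(Z<.06)&ok)
E
```

```text
t: 17.45
position: [0.5319, -0.3666, 0.1867]
eef_rot: [3.141, -0.001, 2.998]
wrist_force: [-0.4, 0.8, 0.6]
gripper_width: 0.06
gripper_force: 0.0
17.45 [ 0.5318772  -0.36659378  0.18667213] [ 1.79972349e+02 -5.36464886e-02  1.71761375e+02] [-3.53619105e-01  4.72566118e-01 -3.27117700e-02 -3.16366992e-04
 -1.06653475e+00 -1.36081559e+00]
[  33    0   93   23 1315] c [ 355.5 -488.4] size [72.3 14.3] ang 84.5 z [32.7 41.5 43.2] board [-161.4 -397.9]
[ 474  180   38   50 1513] c [ 591.4 -109.9] size [32.2 50.8] ang 85.4 z [30.8 39.  44.1] board [36.8  1.6]
[ 402  184   42   49 1544] c [ 583.8 -190. ] size [31.2 50.8] ang 84.4 z [31.  40.2 44.1] board [ 37.  -78.8]
[351 339  31  19 393] c [ 767.2 -255.5] size [ 4.5 38.4] ang 6.8 z [31.4 41.3 49.2] board [ 225.8 -126.3]
conduit
[ 51   0 117  30 927] c [ 354.  -471.8] size [  2.  102.9] ang 5.7 z [ 9.  17.5 28.1] board [-164.5 -381.5]
[ 240   14   21  232 4247] c [ 493.  -361.8] size [ 20.  240.5] ang 81.8 z [11.7 17.9 19.9] board [ -36.8 -258.6]
[124 330  32  46 918] c [ 764.5 -556.4] size [42.7 85.2] ang 61.9 z [ 9.  12.9 15.1] board [ 252.3 -426. ]
top
[252 179  12  21 213] c [596.7 -34.3] size [29.  51.6] ang 88.6 z [31.8 41.  45.3] board [34.8 77.5]
[281 182  13  20 218] c [ 588.9 -111.4] size [29.6 49.8] ang 84.3 z [31.7 41.6 45.3] board [34.4 -0. ]
[312 184  13  20 229] c [ 581.1 -191.7] size [30.3 49.9] ang 84.1 z [31.1 41.3 45.2] board [ 34.5 -80.7]
```

View pics/w6.png

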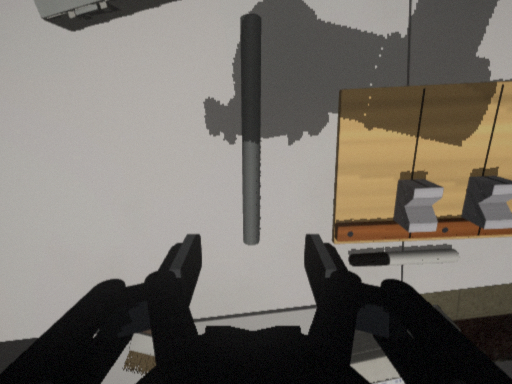

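```bash
python3 -m jog '[{"offset":[0.04,-0.05,-5],"roll":0,"grip":5},{"offset":[0.03,-0.04,-5],"roll":0,"grip":5},{"offset":[0,0,-4],"roll":0,"grip":5},{"offset":[0,0,-1.9],"roll":0,"grip":5},{"offset":[0,0,0],"roll":0,"grip":5},{"offset":[0,0,0],"roll":0,"grip":3},{"offset":[0,0,0],"roll":0,"grip":1.5},{"offset":[0,0,0],"roll":0,"grip":1.5},{"offset":[0,0,0],"roll":0,"grip":1.5},{"offset":[0,0,0],"roll":0,"grip":1.5},{"offset":[0,0,0],"roll":0,"grip":1.5}]' 25
```

```text
t: 18.92
position: [0.5341, -0.3682, 0.0305]
eef_rot: [-3.14, 0.004, 2.999]
wrist_force: [-0.3, 1.5, 7.1]
gripper_width: 0.0189
gripper_force: 26.7
```

```bash
python3 -m jog '[{"offset":[0,0,2],"roll":0,"grip":1.5},{"offset":[0,0,3],"roll":0,"grip":1.5},{"offset":[0,0,4],"roll":0,"grip":1.5},{"offset":[0,0,4],"roll":0,"grip":1.5},{"offset":[0,0,0],"roll":0,"grip":1.5}]'
python3 -m jog '[{"offset":[0.3,2.2,0],"roll":7.72,"grip":1.5},{"offset":[0.3,2.2,0],"roll":7.72,"grip":1.5},{"offset":[0.4,2.2,0],"roll":7.72,"grip":1.5},{"offset":[0.5,2.2,0],"roll":7.72,"grip":1.5},{"offset":[0.5,2.2,0],"roll":7.72,"grip":1.5},{"offset":[0.5,2.2,0],"roll":7.72,"grip":1.5},{"offset":[0.5,2.2,0],"roll":7.72,"grip":1.5},{"offset":[0.5,2.2,0],"roll":7.72,"grip":1.5},{"offset":[0.5,2.2,0],"roll":7.72,"grip":1.5},{"offset":[0.5,2.2,0],"roll":7.72,"grip":1.5},{"offset":[0.5,2.2,0],"roll":7.72,"grip":1.5},{"offset":[0.5,2.2,0],"roll":7.73,"grip":1.5}]'
python3 -m jog '[{"offset":[0.2,1.1,0],"roll":0,"grip":1.5},{"offset":[0.2,1.1,0],"roll":0,"grip":1.5},{"offset":[0,1,0],"roll":0,"grip":1.5},{"offset":[0,0,0],"roll":0,"grip":1.5},{"offset":[0,0,0],"roll":0,"grip":1.5}]'
python3 - <<'E'
from h import *
s=robot.get_state(); print(s["t"],s["position"],np.degrees(s["eef_rot"]),s["joint_pos"])
for n in ("wrist","top","scene"):
    img,P=cloud(n); save(img,n+"7.png")
    Z=np.nan_to_num(P[:,:,2]);ok=(P[:,:,0]>.4)&(P[:,:,0]<.75)&(P[:,:,1]<.2)
    print(n); rects(P,(Z>.03)&(Z<.06)&ok)
    print("cond"); rects(P,(Z>.12)&(Z<.16)&ok)
    for r in robot.cut_out(n,"conduit_centre")[:2]:
        Q=P[r["mask"]];Q=Q[~np.isnan(Q[:,0])]; print(r["confidence"],r["rect"]); Q=Q[Q[:,2]>.1]; q=cv2.minAreaRect((Q[:,:2]*1000).astype(np.float32)) if len(Q)>5 else 0
        print(q); 
        if len(Q)>5:
            A=np.c_[Q[:,1],np.ones(len(Q))]; print("z vs y",np.linalg.lstsq(A,Q[:,2],rcond=None)[0],"zrange",np.percentile(Q[:,2],[5,50,95]))
E
```

```text
t: 19.55
position: [0.5345, -0.3686, 0.1626]
eef_rot: [-3.139, 0.008, 2.998]
wrist_force: [-0.4, -0.1, -1.7]
gripper_width: 0.0188
gripper_force: 26.1
t: 21.05
position: [0.5869, -0.1029, 0.1569]
eef_rot: [3.139, 0.0, -1.664]
wrist_force: [-0.1, 0.9, -0.7]
gripper_width: 0.0189
gripper_force: 26.1
t: 21.68
position: [0.5917, -0.0719, 0.1584]
eef_rot: [3.142, -0.0, -1.668]
wrist_force: [0.5, -0.4, -0.4]
gripper_width: 0.0191
gripper_force: 26.1
21.675 [ 0.59167962 -0.07193544  0.15835172] [ 1.79997921e+02 -1.86103007e-03 -9.55966747e+01] [ 1.50450980e-01  4.21148913e-01 -1.98880847e-01  2.77354801e-05
 -9.50809723e-01 -2.48147497e-01]
wrist
[215  30  16  44 636] c [ 603.2 -190.9] size [29.7 11.4] ang 84.5 z [42.2 43.4 44.6] board [ 56.3 -77.8]
[273  30   8  44 265] c [ 561.2 -186.9] size [29.7  4.9] ang 85.7 z [41.9 43.5 44.7] board [ 14.2 -77.8]
[220 135  14  36 474] c [ 610.7 -111.1] size [30.1 11.7] ang 83.4 z [41.6 43.3 44.4] board [56.1  2.3]
[272 135   6  36 184] c [ 569.  -107.2] size [29.9  4.5] ang 85.0 z [41.7 43.4 44.6] board [14.2  2.2]
[223 214  12  23 188] c [617.7 -40.3
[... 1009 characters left out ...]
88, -116.38969421386719), (236.0950164794922, 20.252330780029297), 84.90105438232422)
z vs y [-0.00380826  0.14423728] zrange [0.1393408  0.14534129 0.14850544]
scene
[465  44  47  46 602] c [  432.  -1662.6] size [ 70.9 770.3] ang 3.1 z [33.8 36.8 39.7] board [   28.3 -1559.1]
[282 166  17  14 127] c [ 582.  -191.8] size [32.9 51.4] ang 81.2 z [31.5 39.6 45. ] board [ 35.3 -80.7]
[263 175  17  15 140] c [ 589.1 -111.9] size [32.7 52.6] ang 84.9 z [30.5 39.3 45.6] board [34.8 -0.5]
[244 185  17  16 143] c [597.4 -33.8] size [29.8 51.4] ang 84.0 z [31.1 39.5 45.2] board [35.4 78. ]
cond
[241 141  64  35 446] c [ 578.8 -113.1] size [241.5  41.6] ang 79.7 z [134.3 144.7 155. ] board [24.6 -2.7]
```

View pics/wrist7.png

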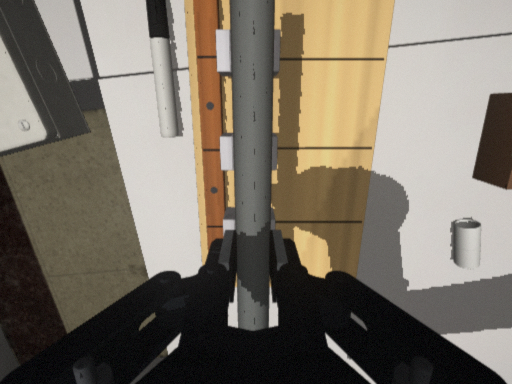

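The conduit is held level along the row, at 84.6° against the board's 84.5°. It sits about 3.5 mm short in board x and 3 mm short in y, so I'll correct that and lower it.

```bash
python3 -m jog '[{"offset":[0.2,0.14,-2],"roll":0,"grip":1.5},{"offset":[0.18,0.13,-2],"roll":0,"grip":1.5},{"offset":[0,0,-2],"roll":0,"grip":1.5},{"offset":[0,0,-1.5],"roll":0,"grip":1.5},{"offset":[0,0,-1],"roll":0,"grip":1.5},{"offset":[0,0,0],"roll":0,"grip":1.5},{"offset":[0,0,0],"roll":0,"grip":1.5}]'
python3 - <<'E'
from h import *
for n in ("wrist","top","scene"):
    img,P=cloud(n); save(img,n+"8.png")
    r=robot.cut_out(n,"conduit_centre")[0]; Q=P[r["mask"]]; Q=Q[(Q[:,2]>.045)&(Q[:,2]<.09)]
    q=cv2.minAreaRect((Q[:,:2]*1000).astype(np.float32)); d=np.radians(-YB); e=np.array(q[0])-C0*1000
    a=np.radians(YB); R=np.array([[np.cos(a),-np.sin(a)],[np.sin(a),np.cos(a)]])
    print(n,r["confidence"],q,"board",e@R,"z",np.percentile(Q[:,2],[5,50,95]))
E
```

```text
t: 22.85
position: [0.5961, -0.069, 0.074]
eef_rot: [-3.14, 0.0, -1.668]
wrist_force: [0.1, 0.7, -0.1]
gripper_width: 0.0187
gripper_force: 26.1
wrist 0.87 ((593.0235595703125, -100.53475189208984), (179.5846405029297, 20.0900821685791), 84.68940734863281) board [37.52144005 11.14636244] z [0.05592092 0.06134877 0.06315062]
top 0.65 ((588.2130737304688, -126.29644775390625), (206.82913208007812, 19.686338424682617), 84.71784210205078) board [ 35.22503092 -14.95981025] z [0.05686228 0.061249   0.0641603 ]
scene 0.56 ((589.0977783203125, -110.83038330078125), (241.89157104492188, 21.360774993896484), 84.35065460205078) board [34.6097976   0.51931569] z [0.05071353 0.05970382 0.06398247]
```

```bash
python3 -m jog '[{"offset":[-0.06,0,-0.4],"roll":0,"grip":1.5},{"offset":[0,0,-0.3],"roll":0,"grip":1.5},{"offset":[0,0,-0.1],"roll":0,"grip":1.5},{"offset":[0,0,0],"roll":0,"grip":1.5},{"offset":[0,0,0],"roll":0,"grip":1.5}]'
python3 -m jog '[{"offset":[0,0,-0.1],"roll":0,"grip":1.5},{"offset":[0,0,0],"roll":0,"grip":1.5}]'
```

```text
t: 23.78
position: [0.5951, -0.0689, 0.0654]
eef_rot: [-3.141, 0.0, -1.668]
wrist_force: [1.1, -0.2, -0.2]
gripper_width: 0.0186
gripper_force: 26.1
t: 24.02
position: [0.5957, -0.069, 0.0648]
eef_rot: [-3.14, 0.0, -1.668]
wrist_force: [1.0, 0.3, 1.4]
gripper_width: 0.0188
gripper_force: 26.3
```

```bash
python3 -m jog '[{"offset":[0,0,-0.05],"roll":0,"grip":1.5},{"offset":[0,0,0],"roll":0,"grip":1.5}]'
python3 -m jog '[{"offset":[0,0,0],"roll":0,"grip":2.2},{"offset":[0,0,0],"roll":0,"grip":2.6},{"offset":[0,0,0],"roll":0,"grip":3.2},{"offset":[0,0,0],"roll":0,"grip":4},{"offset":[0,0,0],"roll":0,"grip":4},{"offset":[0,0,0],"roll":0,"grip":4},{"offset":[0,0,2],"roll":0,"grip":4},{"offset":[0,0,4],"roll":0,"grip":4},{"offset":[0,0,5],"roll":0,"grip":4},{"offset":[-4,0,3],"roll":0,"grip":4},{"offset":[-5,0,0],"roll":0,"grip":4},{"offset":[-5,0,0],"roll":0,"grip":4}]'
python3 -m jog '[{"offset":[-5,0,0],"roll":0,"grip":4},{"offset":[0,0,0],"roll":0,"grip":4},{"offset":[0,0,0],"roll":0,"grip":4}]'
python3 - <<'E'
from h import *
for n in ("top","scene"):
    img,P=cloud(n); save(cv2.resize(img[145:265,200:400],None,fx=3.8,fy=3.8,interpolation=cv2.INTER_CUBIC),n+"9.png")
    r=robot.cut_out(n,"conduit_centre")[0]; Q=P[r["mask"]]; Q=Q[(Q[:,2]>.045)&(Q[:,2]<.09)]
    q=cv2.minAreaRect((Q[:,:2]*1000).astype(np.float32)); e=np.array(q[0])-C0*1000
    a=np.radians(YB); R=np.array([[np.cos(a),-np.sin(a)],[np.sin(a),np.cos(a)]])
    print(n,r["confidence"],q,"board",e@R,"z",np.percentile(Q[:,2],[5,50,95]))
    A=np.c_[Q[:,1],np.ones(len(Q))]; print("tilt",np.linalg.lstsq(A,Q[:,2],rcond=None)[0])
    Z=np.nan_to_num(P[:,:,2]);ok=(P[:,:,0]>.4)&(P[:,:,0]<.75)&(P[:,:,1]<.2)&(P[:,:,1]>-.33)
    rects(P,(Z>.03)&(Z<.06)&ok)
E
```

```text
t: 24.28
position: [0.5957, -0.0689, 0.0646]
eef_rot: [-3.14, 0.0, -1.668]
wrist_force: [0.9, 0.5, 5.8]
gripper_width: 0.0187
gripper_force: 26.6
t: 25.78
position: [0.4536, -0.069, 0.2042]
eef_rot: [-3.141, 0.0, -1.668]
wrist_force: [0.6, -0.6, 1.3]
gripper_width: 0.0402
gripper_force: 0.0
t: 26.15
position: [0.4057, -0.0689, 0.2045]
eef_rot: [-3.139, 0.0, -1.667]
wrist_force: [0.9, 0.1, -0.0]
gripper_width: 0.0402
gripper_force: 0.0
top 0.69 ((589.044189453125, -111.19363403320312), (240.477783203125, 19.761850357055664), 84.43168640136719) board [34.59159151  0.15258499] z [0.04678569 0.05170275 0.05499679]
tilt [0.00045829 0.05149824]
[ 241  179   94   25 1127] c [ 588.8 -111.2] size [240.5  50.4] ang 84.2 z [40.  48.9 54.5] board [34.3  0.2]
scene 0.7 ((589.6100463867188, -109.9171142578125), (238.56263732910156, 24.045665740966797), 83.54605102539062) board [35.03133801  1.47784717] z [0.04584101 0.05169865 0.05490647]
tilt [-0.00068343  0.05115832]
[240 164  61  36 643] c [ 590.1 -112.3] size [243.3  53.5] ang 84.3 z [34.  46.2 54.4] board [35.7 -0.8]
```

View pics/top9.png

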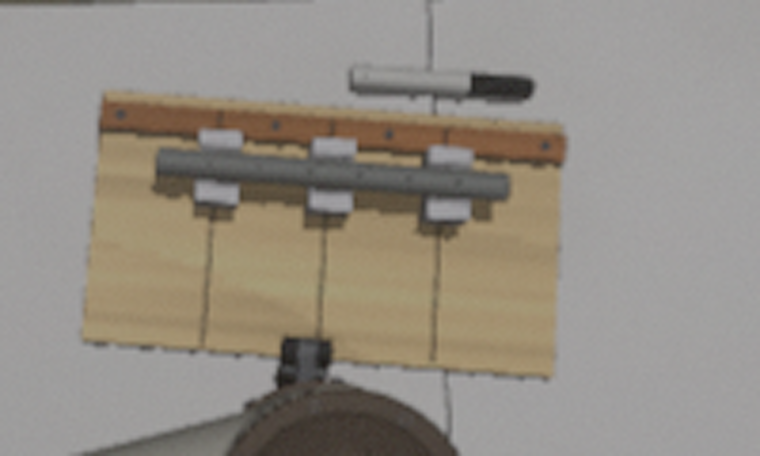

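The conduit lies in all three grooves, from about (158,163) to (508,186): level, centred, and 44 mm above the desk (34 mm above the board). The cradles are on their lines and against the batten, and the gripper is clear. I'm handing the job in.

```bash
python3 -c "
from cell import robot
print(robot.close_job())"
```

```text
the job is handed in; nothing more can be done
None
```

The three cradles stand flush against the batten on their pencil lines, and the conduit lies level and centred in all three grooves. I handed the job in at about 26 s of the 69 s allowed; the hand-in returned no verdict.

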